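# Weigh the portion pail on the sprung hanging scale

## Robot

A 6-joint arm with a two-finger parallel gripper is mounted at the origin on the work surface. World frame = base frame: x ahead of the robot, y to its left, z up, the work surface at z = 0. Lengths are in mm, angles in rad, forces in N, time in s.
With the tool pointing down it reaches from about 375 to 975 mm from the base axis. Payload 3.8 kg.
Tool frame: the origin (TCP) lies on the centre line of the jaws, within the pads' length; the fingertips stand 25 mm ahead of it and the grasp point (between the pads) lies 6 mm ahead of it (manip.tips_ahead is the z of the fingertips in the tool frame, in mm); z points along the fingers, x is the direction in which the jaws open and shut, and the axes are right-handed (so a half turn about z gives the same grasp; the last joint's range is limited). The gripper opens to 88 mm and grips with 3 to 60 N. Pads are 18 mm wide; open, the fingers measure 123 mm over their backs; the gripper's body (75 mm by 187 mm) begins 45 mm behind the grasp point.
Start: joints at [-1.307, 0.264, 1.604, -0, 1.274, -0.037], TCP at [199.987, -644.689, 263.706] pointing down, gripper open.
Joint ranges: [-2.63, 2.63], [-0.94, 2.18], [0.31, 2.57], [-1.31, 4.45], [0, 2.66], [-2.55, 2.55]. Speed limits (rad/s): [2.57, 2.57, 3.14, 3.14, 3.14, 3.14].

## Interface

Orientations are given as a unit quaternion [w, x, y, z].
In Python, from bench import manip, eyes, ticket, nets gives the robot as it stands. Calls block until the motion is done:
- manip.movep(position, orientation): joint-space move of the TCP to a pose.
- manip.move_l(position, orientation=None, vel=150): straight line of the TCP; orientation=None keeps the orientation; vel is the mean speed in mm/s.
- manip.goto_joints(angles): joint-space move.
- manip.command_gripper(opening, effort=None): opening from 0.0 (shut) to 1.0 (fully open); effort is the grip in N (None keeps the last); returns when the fingers have stopped.
- manip.dwell(seconds).
- manip.solve_ik(position, orientation): joint angles nearest the present ones, or None.
- eyes.grab_frame(name): name is "scene" or "top" or "wrist"; returns (picture, depth): 400x640x3 uint8, blue, green, red; 400x640 float32, mm along the optical axis (not along the pixel's ray), 0 where there is no reading.
- eyes.get_calibration(name): a dict with "K" (3x3 intrinsics, pixels), "cam_to_world" (4x4, takes a point from camera to world coordinates). Camera axes: x right, y down, z forward; pixel columns grow to the right and rows downward; lengths in mm; the calibration is good to about 2 mm. A picture is of the moment at which its call begins: read the wrist's pose just before it. get_calibration takes no time and is no camera call; for the wrist camera it gives the pose at the moment of the call.
A pose or a line that the arm cannot do raises manip.Unreachable and nothing moves.
- ticket.finish_job(): hands the job in, once; it reports no verdict.
Trained networks look in the newest picture that a camera, given by its name, has taken for a name from the list of things; names that differ only in an ending like _2 or _b are one class to them, and where a whole thing is asked for, a point or a joint stands for the part that bears it (a point fixed in the world has none). Each returns a list of dicts, best first, with "confidence" (0 to 1); they miss things now and then, are a little off and sometimes report something else, mostly with a low value. They report only what shows in the picture. A call takes as long as a camera call.
- nets.find_in(query, camera): "box" ([left, top, width, height] in pixels, round what is visible of it).
- nets.outline_of(query, camera): "region" (400x640 bool, what is visible of it) and "box" ([left, top, width, height] in pixels, round what is visible of it).
- nets.spot_point(query, camera): "pixel" ([column, row] in pixels: a listed point, or the origin of a listed thing).
Readings, each from a call of its own:
- manip.read_time_s(): time.
- manip.read_joint_positions(): joint angles.
- manip.read_joint_velocities(): joint speeds.
- manip.read_joint_torque(): joint torques, N m.
- manip.read_tool_pos(): TCP position.
- manip.read_tcp_rot(): TCP orientation.
- manip.read_contact_force(): force on the tool from outside, world axes, zero at the start.
- manip.read_moment(): the same for the moment, N m.
- manip.read_gripper_width(): opening from 0.0 (shut) to 1.0 (fully open).
Only numpy, scipy, OpenCV 4.12 (cv2) and the standard library are available. Lean on these libraries where they do the work, as an engineer would, in place of code of your own. Each camera call takes 0.05 s, during which the arm holds its last target. There are 200 camera calls.

## Task

Weigh the lidded pail that has the bail: carry it upright by its bail and hang it by the arch in the middle of the bail in the groove of the hanging scale's hook. Lower it slowly with the dipping hook until the spring carries its full weight, neither less nor pressed further down, so that the hook hardly bobs when you let go - no dropping, no forcing, no letting the hook jump. When the pail hangs free and the hook has come to rest, and not before, press the hold button on the scale's base and leave the pail hanging, with everything else where it stood.

Things in the scene. Friction and masses are not known exactly. Their poses are not given: they have to be found in the camera images.
- pail: Lidded steel pail to weigh, 104 mm across, lid (fixed on) 85 mm above its underside, with a RIGID upright bail 183 mm high; weight unknown (0.23 to 0.74 kg), balanced on its axis. Origin: centre of its underside; z up. The bail lies in the pail's y-z plane and is 8 mm thick along x: legs at y = +-57.5 mm, a level shoulder on each side, a small arch in the middle. Alike both ways round.
- shoulder_a (a point): grip place: middle of the bail's shoulder on the pail's +y side, 37 mm beside the bail's middle and 160 mm above the pail's underside. The shoulders are straight flat strap, 8 mm thick (x), 12 mm high, from y = 17 to 60 mm; pinch from above with the fingers closing along the pail's x
- shoulder_b (a point): the same on the pail's -y side; either will do
- bail_top (a point): underside of the middle of the bail's arch, 175 mm above the pail's underside: the spot that has to sit on the hook. The arch is round bar of 8 mm; inside it is 10 mm wide at the top and widens downward to about 28 mm at the shoulders. The open window below it is 90 mm high, down to the lid.
- stand: the hanging scale's fixed stand (screwed down): base plate 160 x 280 x 14 mm, square column 28 mm wide and 412 mm high; origin at table level on the column's axis; z up. The hook reaches out from the column along the stand's -x, towards the robot; the hold button is on the base plate, on the stand's +y side.
- hook_seat (a point): bottom of the hook's groove (upper surface of the 8 mm round bar, whose underside is 8 mm lower), 140 mm from the column's axis along the stand's -x; axes as the stand's. 280 mm above the table unloaded; sinks with the hook. The V groove has a 14 mm long bottom and a mouth about 25 mm wide, in the plane of the stand's x and z. Nothing stands above the hook.
- hook_tip (a point): top of the hook's upturned tip, 28 mm above the seat and 16 mm nearer the robot; the arm behind the groove is as high, and the sleeve on the column begins 110 mm behind the seat. Because of the lid, the tip must enter the bail's window from the robot's side, moving level along the stand's +x with the arch above the tip; then lower the arch into the groove.
- hook (a joint): how far the sprung hook has dipped, m: 0 unloaded, positive down, stop at 0.1. Soft spring: about 10 mm per newton of load, so 22 to 73 mm for this pail. It bobs about twice a second and takes a few seconds to come to rest when disturbed.
- hold (a joint): travel of the scale's hold button, m: 0 up, 0.006 fully pressed (about 5 N); it counts from 0.0045; springs back.
- hold_top (a point): centre of the top of the hold button (black cap, 30 mm across, pressed straight down), 45 mm nearer the robot than the column's axis and 105 mm to the stand's +y side
- pot: bystander, not to be moved: lidded steel pot 108 mm across and 96 mm high with a black lid knob and NO bail; origin at the centre of its underside
- spoon: bystander, not to be moved: long kitchen spoon lying flat; origin at the centre of its underside (spoon: along its x)
- ramekin: bystander, not to be moved: white cup 72 mm across, 45 mm high; origin at the centre of its underside
- jar: bystander, not to be moved: small glass jar 60 mm across, 75 mm high; origin at the centre of its underside
- bottle: bystander, not to be moved: clear bottle 68 mm across, 210 mm high; origin at the centre of its underside
- bowl: bystander, not to be moved: steel bowl 140 mm across, 55 mm high; origin at the centre of its underside
- tub: bystander, not to be moved: clear open tub 150 x 140 x 90 mm standing on a blue cutting board (18 mm thick); origin at the centre of its underside

How it is judged:
By the outcome, as a careful person would: the job done as asked, in the order asked, and still so for the second after the job is handed in, with the robot touching nothing.
It also fails if it takes over 72 s, if anything falls off the work surface, if the arm or the gripper's body presses on something with over 40 N, if the wrist force passes 120 N, or if a joint passes its speed limit or range.

## Working session

There is one attempt and no reset: what is moved stays moved. The work goes in short steps, each a Python script; the robot and the scene stay as the last script left them, time stands still between calls to the robot, and variables do not carry over. Pictures are saved under pics/ and viewed, on a budget of 10 in all, crops included, one or two more only if the job needs it, and the job is handed in when it is done.

```bash
ls; mkdir -p pics
cat > h.py <<'E'
import numpy as np, cv2
from bench import manip, eyes, ticket, nets
def ray(cal,px):
    K=np.array(cal["K"]);T=np.array(cal["cam_to_world"])
    d=np.linalg.inv(K)@np.array([px[0],px[1],1.0]); return T[:3,3],T[:3,:3]@d
def at_z(cal,px,z):
    o,d=ray(cal,px); return o+d*(z-o[2])/d[2]
def cloud(cal,dep):
    K=np.array(cal["K"]);T=np.array(cal["cam_to_world"])
    v,u=np.mgrid[:400,:640]; d=np.stack([(u-K[0,2])/K[0,0]*dep,(v-K[1,2])/K[1,1]*dep,dep],-1)
    P=d@T[:3,:3].T+T[:3,3]; P[dep<=0]=np.nan; return P
E
python3 - <<'E'
from h import *
np.set_printoptions(precision=1,suppress=True)
ims=[]
for c in ["scene","top"]:
    im,dep=eyes.grab_frame(c); cal=eyes.get_calibration(c); P=cloud(cal,dep); ims.append(im)
    np.savez(f"{c}.npz",im=im,dep=dep,P=P)
    print(c,np.array(cal["cam_to_world"])[:3,3])
    for q,z in [("pail",0),("shoulder_a",160),("shoulder_b",160),("bail_top",175),("stand",0),("hook_seat",280),("hook_tip",308),("hold_top",None),("pot",0),("bottle",0)]:
        for r in nets.spot_point(q,c)[:3]:
            p=r["pixel"]; u,v=int(p[0]),int(p[1]); print(q,round(r["confidence"],2),np.array(p),"z-plane",at_z(cal,p,z if z is not None else 25),"depth",P[min(v,399),min(u,639)])
cv2.imwrite("pics/a.png",ims[0]);cv2.imwrite("pics/b.png",ims[1])
E
```

```text
pics
scene [1052.  -950.2 1044.1]
pail 0.88 [248.8 290.1] z-plane [ 432.7 -270.2    0. ] depth [ 464.1 -308.2   57.1]
pail 0.41 [384.7 210.4] z-plane [668.3 336.4   0. ] depth [676.8 297.8  32.2]
shoulder_a 0.88 [245.8 245.4] z-plane [ 413.4 -233.8  160. ] depth [ 292.7 -102.3   -1.8]
shoulder_a 0.64 [235.6 264. ] z-plane [ 434.8 -312.5  160. ] depth [ 434.9 -315.1  162.4]
shoulder_b 0.88 [245.8 245.4] z-plane [ 413.4 -233.8  160. ] depth [ 292.7 -102.3   -1.8]
shoulder_b 0.64 [235.6 264. ] z-plane [ 434.8 -312.5  160. ] depth [ 434.9 -315.1  162.4]
bail_top 0.57 [239.2 254. ] z-plane [ 429.3 -285.4  175. ] depth [ 432.3 -289.4  179.9]
stand 0.57 [333.4 257.1] z-plane [605.8  -3.1   0. ] depth [611.  -17.6  15.7]
stand 0.42 [381.5 210.6] z-plane [657.4 328.8   0. ] depth [667.5 288.4  35.1]
hook_seat 0.62 [304.  175.6] z-plane [467.2  35.5 280. ] depth [466.8  36.3 281.8]
hook_tip 0.6 [302.2 177.4] z-plane [488.8 -12.3 308. ] depth [248.9 385.6  -2.4]
hook_tip 0.59 [302.6 168.6] z-plane [463.8  33.  308. ] depth [210.8 450.5  -2.2]
hold_top 0.42 [340.2 231.4] z-plane [577.8 106.5  25
[... 1097 characters left out ...]
ne [ 426.7 -270.4  175. ] depth [ 426.1 -268.6  186. ]
bail_top 0.31 [238.4 172.9] z-plane [618.4 305.  175. ] depth [669.9 338.3  -8.4]
bail_top 0.28 [318.  212.9] z-plane [478.6  28.1 175. ] depth [511.8  29.3   7.3]
stand 0.75 [323.5 186.7] z-plane [611.1   8.9   0. ] depth [597.9  11.1  68.1]
hook_seat 0.55 [316.1 208. ] z-plane [475.8  33.6 280. ] depth [476.9  33.9 274.2]
hook_tip 0.61 [315.1 211.3] z-plane [460.   36.3 308. ] depth [461.2  36.7 306.6]
hold_top 0.37 [293.1 189.8] z-plane [592.9 123.1  25. ] depth [592.  122.5  42.3]
pot 0.9 [240.4 230.2] z-plane [443.  319.1   0. ] depth [431.7 306.7  84.7]
bottle 0.93 [207.8 168.2] z-plane [682.3 453.3   0. ] depth [647.  424.8 132.7]
```

View pics/a.png

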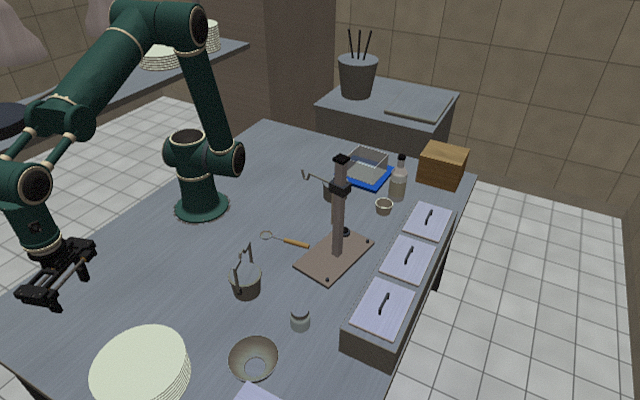

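View pics/b.png

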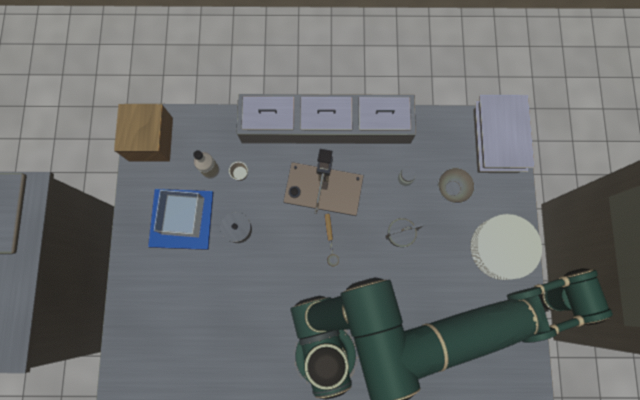

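The scene view shows the pail (~245,275), the hook (~305,175), and the stand base (~335,258). In the top view the button is at ~(294,191) and the bail runs (395,231)–(413,225). Next I go above the pail and look with the wrist camera, then at the hook.

```bash
cat >> h.py <<'E'
from scipy.spatial.transform import Rotation as Rt
def down(th):
    c,s=np.cos(th),np.sin(th)
    q=Rt.from_matrix(np.array([[c,s,0],[s,-c,0],[0,0,-1]])).as_quat(); return [float(q[3]),*map(float,q[:3])]
def look(name,qs):
    cal=eyes.get_calibration("wrist"); im,dep=eyes.grab_frame("wrist"); P=cloud(cal,dep)
    np.savez(name+".npz",im=im,dep=dep,P=P,**{k:np.array(v) for k,v in cal.items() if k in("K","cam_to_world")}); cv2.imwrite(f"pics/{name}.png",im)
    print(name,np.array(cal["cam_to_world"])[:3,:].round(2).tolist())
    for q,z in qs:
        for r in nets.spot_point(q,"wrist")[:2]:
            p=r["pixel"]; u,v=int(p[0]),int(p[1]); print(q,round(r["confidence"],2),np.array(p),"plane",at_z(cal,p,z),"depth",P[np.clip(v,0,399),np.clip(u,0,639)])
E
python3 - <<'E'
from h import *
np.set_printoptions(precision=1,suppress=True)
R=Rt.from_quat(np.roll(manip.read_tcp_rot(),-1)).as_matrix(); print(R, manip.read_contact_force(), manip.read_gripper_width())
for th in (np.radians(21),np.radians(201)): print(th,manip.solve_ik([430,-270,420],down(th)))
th0=np.radians(21)
cands=[(manip.solve_ik([430,-270,420],down(t)),t) for t in (th0,th0+np.pi)]
j=manip.read_joint_positions()
cands=[c for c in cands if c[0] is not None]; q,t=min(cands,key=lambda c:abs(c[0][5]))
manip.movep([430,-270,420],down(t)); print("th",t)
look("w1",[("pail",0),("shoulder_a",160),("bail_top",175)])
for z in (480,):
    manip.movep([470,20,z],down(t)); look("w2",[("hook_seat",280),("hook_tip",308),("hold_top",30),("stand",0)])
print(manip.read_time_s(),manip.read_contact_force())
a=cv2.imread("pics/w1.png");b=cv2.imread("pics/w2.png");cv2.imwrite("pics/c.png",cv2.resize(np.vstack([a,b]),(480,600)))
E
```

```text
[[ 0.3 -1.   0. ]
 [-1.  -0.3 -0. ]
 [ 0.  -0.  -1. ]] [ 1.4  0.  -0.2] 0.9960665205482426
0.3665191429188092 [-0.6 -0.1  1.7 -0.   1.5 -1. ]
3.5081117965086026 [-0.6 -0.1  1.7 -0.   1.5  2.2]
th 0.3665191429188092
w1 [[0.93, 0.34, 0.1, 404.39], [0.36, -0.9, -0.25, -205.67], [0.0, 0.27, -0.96, 541.13]]
pail 0.75 [321.9 153.3] plane [ 431.8 -272.4    0. ] depth [ 422.2 -251.7  168.6]
shoulder_a 0.9 [317. 199.] plane [ 438.7 -309.2  160. ] depth [ 438.1 -307.5  166.4]
shoulder_a 0.84 [318.6 141.4] plane [ 414.8 -240.7  160. ] depth [ 415.9 -247.2   86.2]
bail_top 0.63 [318.6 170.1] plane [ 426.5 -270.9  175. ] depth [ 425.3 -269.8  182.1]
w2 [[0.93, 0.34, 0.1, 444.59], [0.36, -0.9, -0.25, 84.28], [0.0, 0.27, -0.96, 601.23]]
hook_seat 0.78 [328.5 169.2] plane [473.4  31.4 280. ] depth [472.8  31.5 280.7]
hook_tip 0.93 [317.5 166.5] plane [460.2  34.7 308. ] depth [459.5  35.1 309.2]
hook_tip 0.23 [254.7 267.8] plane [436.8 -88.8 308. ] depth [ 429.1 -222.8   79.1]
hold_top 0.64 [401.7 123.5] plane [587.9 114.   30. ] depth [584.5 114.   37.5]
stand 0.89 [390.  182.1] plane [621.6   4.7   0. ] depth [600.2  14.4  72.4]
4.4083 [ 0.  -0.2  0.2]
```

View pics/c.png

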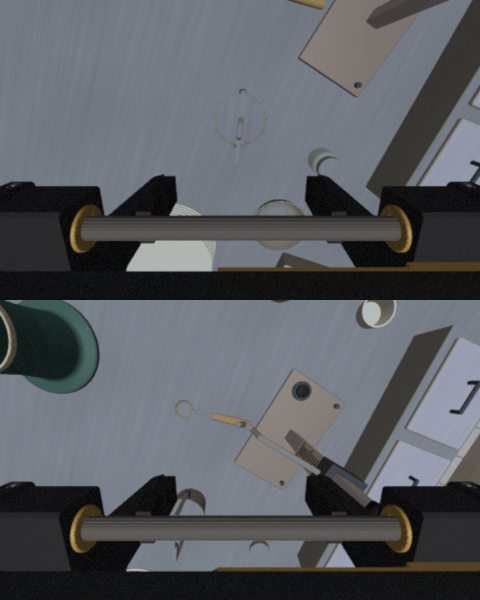

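The top half shows the pail and bail centred near (240,118). The bottom half shows the hook bar running from (243,424) to the column and the button at (302,391). I refine both from the depth clouds.

Run:
```python
from h import *
np.set_printoptions(precision=1,suppress=True)
def sel(f,c,r,z0,z1):
    P=np.load(f)["P"].reshape(-1,3); m=(np.hypot(*(P[:,:2]-c).T)<r)&(P[:,2]>z0)&(P[:,2]<z1); return P[m]
for f in("w1.npz","top.npz","scene.npz"):
    Q=sel(f,[428,-271],75,145,195)
    if len(Q)<4: print(f,len(Q));continue
    u=np.linalg.svd(Q[:,:2]-Q[:,:2].mean(0))[2][0]; s=(Q[:,:2]-Q[:,:2].mean(0))@u
    print(f,"bail n",len(Q),"mean",Q.mean(0),"ang",np.degrees(np.arctan2(u[1],u[0])),"ends",Q[:,:2].mean(0)+u*s.min(),Q[:,:2].mean(0)+u*s.max(),"resid",np.std((Q[:,:2]-Q[:,:2].mean(0))@[-u[1],u[0]]),"zmax",Q[:,2].max())
    L=sel(f,[428,-271],70,75,100); print(" lid: n",len(L), cv2.minEnclosingCircle(L[:,:2].astype(np.float32)) if len(L) else "")
for f in("w2.npz","top.npz"):
    Q=sel(f,[490,28],75,265,320); Q=Q[np.argsort(Q[:,0])]
    u=np.linalg.svd(Q[:,:2]-Q[:,:2].mean(0))[2][0]
    print(f,"hook n",len(Q),Q.mean(0),"ang",np.degrees(np.arctan2(u[1],u[0])),"resid",np.std((Q[:,:2]-Q[:,:2].mean(0))@[-u[1],u[0]]))
    print(Q[::max(1,len(Q)//25)])
    B=sel(f,[588,115],30,22,60);print("button",len(B),B.mean(0),np.median(B[:,2]), cv2.minEnclosingCircle(B[B[:,2]>28][:,:2].astype(np.float32)))
    B=sel(f,[600,10],200,9,19);print("plate",len(B),cv2.minAreaRect(B[:,:2].astype(np.float32)))
```

```text
w1.npz bail n 648 mean [ 426.7 -269.9  170.6] ang -74.85211298749941 ends [ 411.9 -215.2] [ 443.6 -332.2] resid 2.3112607914563696 zmax 184.53923405584936
 lid: n 3334 ((426.26983642578125, -271.9739685058594), 58.72540283203125)
top.npz bail n 94 mean [ 425.4 -268.4  167.8] ang 104.87997647192971 ends [ 441.9 -330.7] [ 410.6 -213. ] resid 2.435225174869015 zmax 191.39476695840744
 lid: n 574 ((425.2864685058594, -271.4996337890625), 60.26881408691406)
scene.npz bail n 139 mean [ 431.8 -283.1  163.2] ang -74.95444799754485 ends [ 413.2 -213.9] [ 445.9 -335.5] resid 2.666601774584921 zmax 183.63270233231322
 lid: n 610 ((433.18402099609375, -276.5810241699219), 62.12922668457031)
w2.npz hook n 883 [509.6  26.2 303. ] ang -10.672042066427673 resid 2.2461594497177786
[[455.8  33.9 304.3]
 [460.4  35.5 309.4]
 [464.8  34.5 300.5]
 [470.5  28.9 277.6]
 [475.5  30.2 280.2]
 [480.3  29.2 282.9]
 [483.7  27.9 291.6]
 [486.9  32.2 300. ]
 [489.8  31.5 306.2]
 [493.5  29.5 309.4]
 [497.8  29.6 307.5]
 [501.9  24.8 307.7]
 [506.3  26.7 308.4]
 [510.4  22.4 307. ]
 [514.6  28.6 304. ]
 [518.9  2
[... 684 characters left out ...]
4.6  30.6 301.5]
 [487.   30.5 305.6]
 [489.3  27.4 310.4]
 [492.7  33.7 309.5]
 [496.   27.4 309.1]
 [499.8  27.4 306.3]
 [503.7  24.3 303.4]
 [506.8  24.3 304. ]
 [509.7  30.7 305.1]
 [515.1  24.3 310.5]
 [518.8  27.5 308.2]
 [521.9  24.4 309. ]
 [526.   24.4 305.1]
 [530.2  21.3 301. ]
 [534.9  21.3 308.9]
 [538.8  21.3 306.2]
 [542.2  18.1 305.6]
 [545.8  24.5 304.1]
 [549.8  21.3 301.3]
 [554.1  15.  310.7]
 [557.8  18.2 308.9]
 [560.5  21.4 311.3]
 [563.5  18.2 312.1]]
button 97 [585.1 118.5  30.7] 30.281224677245973 ((584.533935546875, 120.28290557861328), 21.6564998626709)
plate 2103 ((599.8800659179688, 5.4252166748046875), (392.0408935546875, 371.6564636230469), 31.545692443847656)
```

```bash
cat >> h.py <<'E'
TH0=np.radians(15.1); TH1=np.radians(-10.5)
ax=lambda t:(np.array([np.cos(t),np.sin(t),0]),np.array([-np.sin(t),np.cos(t),0]))
PAIL=np.array([426.8,-271.5,0]); SEAT=np.array([474.5,32.5,280]); OFF=40; DZ=171  # TCP rel. pail underside
E
python3 - <<'E'
from h import *
np.set_printoptions(precision=2,suppress=True)
g=PAIL+OFF*ax(TH0)[1]; q=down(TH0)
manip.movep([g[0],g[1],260],q); manip.command_gripper(0.5,55)
manip.dwell(.3); print("empty F",manip.read_contact_force(),manip.read_moment())
manip.move_l([g[0],g[1],DZ],vel=80); print(manip.read_contact_force())
manip.command_gripper(0.0,55); print(manip.read_gripper_width(),manip.read_contact_force())
manip.move_l([g[0],g[1],DZ+30],vel=50); manip.dwell(.4)
print("lift F",manip.read_contact_force(),manip.read_moment(),manip.read_gripper_width(),manip.read_time_s())
look("w3",[("bail_top",205),("shoulder_b",190)])
im,_=eyes.grab_frame("scene"); cv2.imwrite("pics/d.png",cv2.resize(im[200:330,170:330],(640,520)))
E
```

```text
empty F [-0.23 -0.51 -0.33] [-0.05 -0.12 -0.03]
[0.54 0.17 0.99]
0.08224865913566408 [ 0.76  0.75 -0.5 ]
lift F [-0.46 -0.73 -8.04] [ 0.21 -0.07 -0.01] 0.08517547084657101 9.8333
w3 [[0.97, 0.25, 0.07, 397.57], [0.26, -0.93, -0.26, -165.75], [0.0, 0.27, -0.96, 322.46]]
bail_top 0.7 [320.4 360.7] plane [ 426.26 -272.82  205.  ] depth [ 410.9  -215.81  267.37]
shoulder_b 0.9 [319.5 277.5] plane [ 416.98 -240.02  190.  ] depth [ 415.79 -236.39  196.13]
```

View pics/d.png

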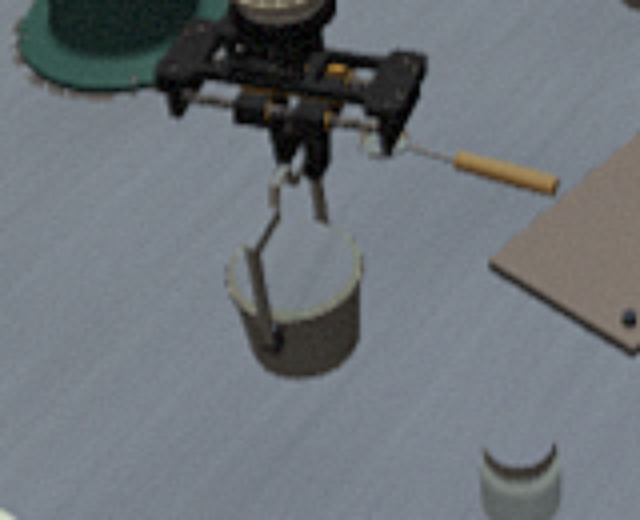

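The pail is off the table and held by the near shoulder. It looks nearly upright, so I quantify the tilt from the lid plane and average the force readings.

```bash
cat >> h.py <<'E'
def plane(P,c,z0,z1,r=45):
    P=P.reshape(-1,3);m=(np.hypot(*(P[:,:2]-c[:2]).T)<r)&(P[:,2]>z0)&(P[:,2]<z1);Q=P[m]
    for _ in range(3):
        A=np.c_[Q[:,:2]-c[:2],np.ones(len(Q))];k=np.linalg.lstsq(A,Q[:,2],rcond=None)[0];e=Q[:,2]-A@k;Q=Q[abs(e)<max(4,2*e.std())]
    return k,len(Q)
def favg(n=20,dt=.05):
    F=[]
    for _ in range(n): F.append(np.r_[manip.read_contact_force(),manip.read_moment()]);manip.dwell(dt)
    return np.mean(F,0),np.std(F,0)
E
python3 - <<'E'
from h import *
np.set_printoptions(precision=3,suppress=True)
y=ax(TH0)[1][:2];x=ax(TH0)[0][:2]
for n,c,z in(("w1",PAIL,85),("w3",PAIL,115)):
    k,m=plane(np.load(n+".npz")["P"],c,z-15,z+15); print(n,m,"slope x,y",k[:2]@x,k[:2]@y,"z",k[2])
im,d=eyes.grab_frame("scene");P=cloud(eyes.get_calibration("scene"),d)
k,m=plane(P,PAIL,100,130);print("scene",m,k[:2]@x,k[:2]@y,k[2])
k,m=plane(np.load("scene.npz")["P"],PAIL,70,100);print("scene0",m,k[:2]@x,k[:2]@y,k[2])
print(favg(10)) ; print(manip.read_time_s())
E
```

```text
w1 2518 slope x,y 0.001482463958860226 -0.0015224033154097435 z 85.68489426025272
w3 2091 slope x,y 0.0013573637446437428 0.025368676431570494 z 114.4634237769999
scene 405 0.0019908424275673344 0.024880507405385464 111.92883941797487
scene0 388 0.0076355444129777815 -0.008074524435658773 82.67944693742795
(array([ 0.031, -0.208, -7.096,  0.216, -0.018,  0.016]), array([0.475, 0.255, 0.637, 0.027, 0.015, 0.03 ]))
10.5833
```

Run:
```python
from h import *
np.set_printoptions(precision=2,suppress=True)
X,Y=ax(TH1); q=down(TH1)
p=manip.read_tool_pos(); manip.move_l([p[0],p[1],322],vel=80)
pre=SEAT-70*X+OFF*Y; manip.move_l([pre[0],p[1],322],q,vel=80)
manip.move_l([pre[0],pre[1],322],vel=110); manip.dwell(.5)
print(manip.read_tool_pos(),favg(30,.03),manip.read_time_s(),manip.read_gripper_width())
look("w4",[("bail_top",326),("shoulder_b",311),("hook_tip",308),("hook_seat",280)])
im,d=eyes.grab_frame("scene");cal=eyes.get_calibration("scene");P=cloud(cal,d);np.savez("s4.npz",P=P,im=im)
c=pre-OFF*Y; 
for n,Q in(("w",np.load("w4.npz")["P"]),("s",P)):
    k,m=plane(Q,c,215,255);print(n,m,k[:2]@X[:2],k[:2]@Y[:2],k[2])
cv2.imwrite("pics/e.png",np.hstack([cv2.resize(im[120:290,220:380],(400,425)),cv2.resize(cv2.imread("pics/w4.png"),(400,425))]))
```

```text
[412.96  84.6  322.03] (array([ 0.12,  0.01, -7.05,  0.23, -0.12, -0.  ]), array([0.4 , 0.51, 0.64, 0.03, 0.03, 0.03])) 17.3833 0.08321656234907478
w4 [[0.98, -0.18, -0.05, 424.96], [-0.18, -0.95, -0.27, 152.92], [0.0, 0.27, -0.96, 443.64]]
bail_top 0.57 [323.7 362.2] plane [405.89  42.72 326.  ] depth [416.96 107.48 395.06]
shoulder_b 0.85 [316.5 275. ] plane [409.2   79.05 311.  ] depth [409.73  82.63 317.35]
shoulder_b 0.47 [494.9 357.8] plane [491.03  15.19 311.  ] depth [ 631.25 -278.14   26.73]
w 2150 0.000673366882987281 0.019453657473259358 235.80485868894962
s 282 0.009110987259898826 0.0260428324027604 232.8378716282863
```

View pics/e.png

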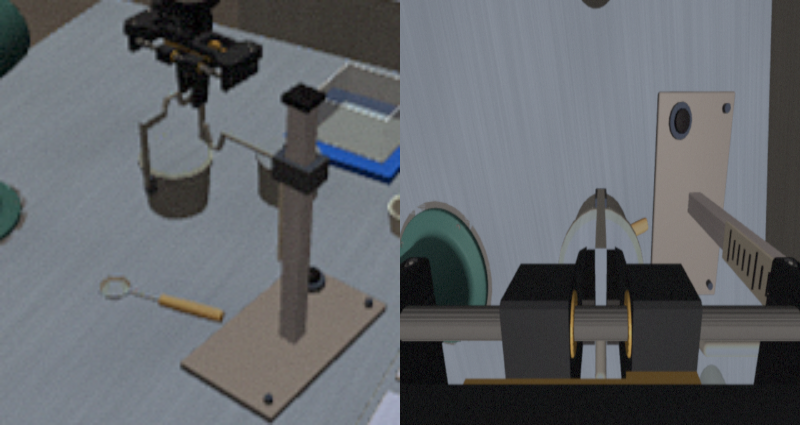

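Run:
```python
from h import *
np.set_printoptions(precision=1,suppress=True)
X,Y=ax(TH1); S=SEAT
for f in("s4.npz","scene.npz"):
    P=np.load(f)["P"].reshape(-1,3); d=P-S; L=np.c_[d@X,d@Y,P[:,2]]
    if f=="s4.npz":
        m=(abs(L[:,0]+70)<25)&(abs(L[:,1])<20)&(L[:,2]>312)&(L[:,2]<340);A=L[m];print("arch",len(A));print(A[np.argsort(-A[:,2])][:25])
    m=(L[:,0]>-26)&(L[:,0]<80)&(abs(L[:,1])<15)&(L[:,2]>270)&(L[:,2]<318);A=L[m];A=A[np.argsort(A[:,0])];print("hook",len(A));print(A[::2][:30])
```

```text
arch 26
[[-66.7 -19.5 331.3]
 [-71.2 -14.6 331.1]
 [-67.9  -3.5 331.1]
 [-70.1   3.8 330.7]
 [-69.1 -12.  330.7]
 [-64.    1.9 330.1]
 [-65.2  -6.6 329.7]
 [-72.2  -3.8 329.6]
 [-68.   -8.4 329.5]
 [-66.6 -14.9 329.2]
 [-68.6   2.  328.2]
 [-65.8 -15.9 326.1]
 [-68.5 -17.9 326. ]
 [-67.9  -8.8 325.8]
 [-67.6   0.8 325.3]
 [-65.5   3.4 325. ]
 [-62.9   0.4 323.5]
 [-67.  -14.9 321.4]
 [-68.7   1.7 320.6]
 [-71.7 -14.8 319.4]
 [-69.5 -17.3 317.5]
 [-67.    9.7 317.5]
 [-69.5  17.5 316.8]
 [-68.   15.7 314.3]
 [-69.9   7.7 313.4]]
hook 87
[[-16.9   2.6 301.8]
 [-14.9  -5.1 290.7]
 [-13.5  -6.5 295.9]
 [-12.8  -7.1 300.5]
 [-10.8  -4.9 284.4]
 [ -8.6  -2.1 295.8]
 [ -7.8  -8.1 291.3]
 [ -7.4  -8.5 295.6]
 [ -7.    0.8 283.1]
 [ -6.8  -4.3 293.7]
 [ -5.3  -6.2 283.5]
 [ -2.6  -4.3 283.7]
 [ -1.2  -6.1 273.2]
 [  3.   -5.9 274.9]
 [  9.8  -8.8 275.4]
 [ 10.5   0.6 274.8]
 [ 12.1  -6.4 275.1]
 [ 12.5  -6.5 291.2]
 [ 14.3  -3.7 282.6]
 [ 15.2  -4.5 303.1]
 [ 16.2  -5.7 300.2]
 [ 19.1  -9.2 299.3]
 [ 19.4  -4.4 304.8]
 [ 21.4  -6.9 303.1]
 [ 24.2  -0.1 304.6]
 [ 27.1  -3.5 303.7]
 [ 28.7  -5.5 301.5]
 [ 32.6  -5.1 303. ]
 [ 34.4  -2.1 306.1]
 [ 40.1  -9.1 304.4]]
hook 86
[[-14.2  -5.8 291.4]
 [-13.5  -6.5 296. ]
 [-12.7  -2.2 305.9]
 [-12.   -8.  305.2]
 [-11.   -4.1 303.6]
 [ -9.8  -0.7 294.6]
 [ -8.5  -2.3 292. ]
 [ -8.   -7.9 295.1]
 [ -7.   -4.3 281.8]
 [ -4.6  -7.1 280.3]
 [ -4.3  -7.3 288.4]
 [ -2.8  -8.9 293.8]
 [ -0.6  -6.7 277.8]
 [  2.5  -0.2 275.7]
 [  8.4  -7.1 273.9]
 [ 10.   -3.9 272.9]
 [ 12.   -6.2 279. ]
 [ 14.6  -4.1 279. ]
 [ 15.3  -4.8 287.6]
 [ 16.5  -6.2 300.6]
 [ 17.2  -7.1 293.5]
 [ 17.7  -7.6 298. ]
 [ 20.4  -5.8 294.2]
 [ 21.5  -6.9 307. ]
 [ 25.4  -6.5 304.5]
 [ 26.5  -2.8 307. ]
 [ 30.5  -2.6 300.8]
 [ 31.6  -3.8 305.8]
 [ 35.4  -3.4 303.3]
 [ 39.3  -3.1 304.8]]
```

Run:
```python
from h import *
np.set_printoptions(precision=2,suppress=True)
X,Y=ax(TH1); e=SEAT+0.5*X+(OFF+2)*Y
a=e-70*X
manip.move_l([a[0],a[1],323],vel=40)
manip.move_l([e[0],e[1],323],vel=50); print("in",favg(6)[0][:3])
manip.move_l([e[0],e[1],286],vel=40); print("286",favg(10)[0])
for z in (276,266,256):
    manip.move_l([e[0],e[1],z],vel=20); print(z,favg(10)[0])
print(manip.read_time_s())
im,d=eyes.grab_frame("scene");np.savez("s5.npz",P=cloud(eyes.get_calibration("scene"),d))
cv2.imwrite("pics/f.png",cv2.resize(im[120:290,240:400],(640,680))[:600])
```

```text
in [-0.29  0.52 -6.87]
286 [-0.08  0.15 -6.88  0.23 -0.11  0.01]
276 [-0.07  0.01 -7.14  0.23 -0.12  0.  ]
266 [ 0.09 -0.08 -6.14  0.21 -0.16  0.01]
256 [ 0.36 -0.48 -5.28  0.14 -0.13  0.02]
24.8083
```

View pics/f.png

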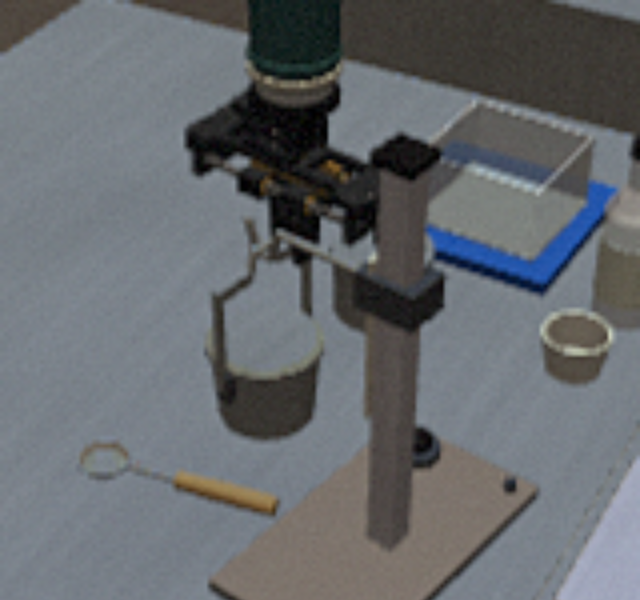

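The arch sits in the groove with the tip upright in front of it, and load transfers at about 0.1 N/mm. I continue slowly.

Run:
```python
from h import *
np.set_printoptions(precision=2,suppress=True)
p=manip.read_tool_pos(); Z=[266,256];F=[-6.14,-5.28]
for z in (240,225,215):
    manip.move_l([p[0],p[1],z],vel=15); manip.dwell(.3); f=favg(20,.03)[0]; print(z,f); Z.append(z);F.append(f[2])
k=np.polyfit(Z,F,1); print("slope",k,"zero at",-k[1]/k[0],manip.read_time_s())
```

```text
240 [ 0.33 -1.04 -3.45 -0.07 -0.13  0.02]
225 [ 0.06 -1.93 -1.93 -0.24 -0.09  0.02]
215 [-0.08 -2.44 -0.92 -0.35 -0.06  0.  ]
slope [-0.1  21.44] zero at 206.2942503934217 30.9417
```

A side force Fy of −2.4 N is building: the bar bears on the arch's −y flank, so my +2 mm shift was wrong. I ease it back until the side force vanishes.

Run:
```python
from h import *
np.set_printoptions(precision=2,suppress=True)
X,Y=ax(TH1); p=np.array(manip.read_tool_pos())
for s in (1,2,3,4,5):
    t=p-s*Y; manip.move_l([t[0],t[1],215],vel=8); f=favg(12,.03)[0]; print(s,f)
    if f[1]>-0.3: break
print(manip.read_time_s())
```

```text
1 [ 0.85  3.   -1.11  0.39 -0.18  0.02]
31.6167
```

Run:
```python
from h import *
np.set_printoptions(precision=2,suppress=True)
X,Y=ax(TH1); p=np.array(manip.read_tool_pos())
for s in (.5,):
    t=p+s*Y; manip.move_l([t[0],t[1],215],vel=8); manip.dwell(.3); f=favg(20,.03)[0]; print(s,f)
p=t
for z in (210,207):
    manip.move_l([p[0],p[1],z],vel=10); manip.dwell(.4); f=favg(30,.03)[0]; print(z,f)
print(manip.read_time_s(),manip.read_tool_pos())
```

```text
0.5 [ 0.3  -0.16 -0.98 -0.02 -0.12  0.02]
210 [ 0.   -1.92 -0.32 -0.3  -0.06  0.01]
207 [-0.12 -2.4  -0.13 -0.35 -0.05  0.01]
36.75 [482.69  73.65 206.97]
```

Run:
```python
from h import *
np.set_printoptions(precision=2,suppress=True)
X,Y=ax(TH1); p=np.array(manip.read_tool_pos()); t=p-0.45*Y
manip.move_l([t[0],t[1],206],vel=5); manip.dwell(.5); f=favg(30,.03)[0]; print(f)
c=SEAT; P0=np.load("s5.npz")["P"]
im,d=eyes.grab_frame("scene");P=cloud(eyes.get_calibration("scene"),d); k,m=plane(P,SEAT,105,135); print("lid",m,k[:2]@X[:2],k[:2]@Y[:2],k[2])
print(manip.read_time_s())
cv2.imwrite("pics/g.png",cv2.resize(im[130:290,240:400],(600,600)))
```

```text
[ 0.69  1.65 -0.18  0.24 -0.16  0.03]
lid 283 -0.0005965031702766506 -0.008758996757803566 117.68192989167807
38.6667
```

View pics/g.png

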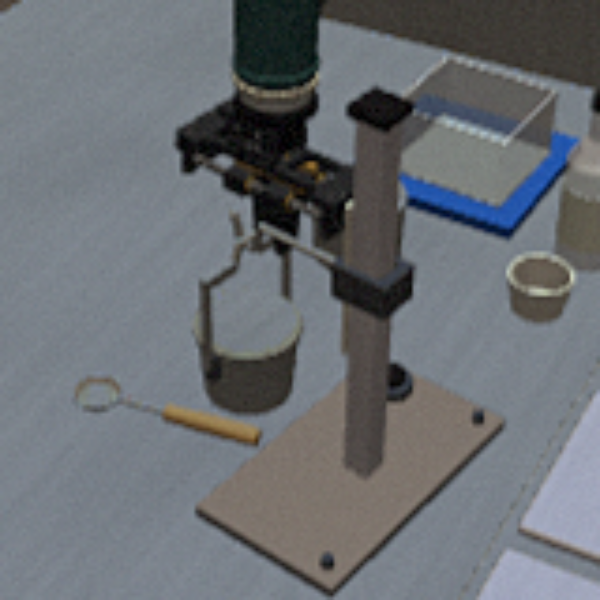

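The hook carries the load and the pail is upright (tip at ~(235,222), bar to column). I trim, soften the grip so any residue relaxes, then release.

Run:
```python
from h import *
np.set_printoptions(precision=2,suppress=True)
X,Y=ax(TH1); p=np.array(manip.read_tool_pos()); t=p+0.12*Y
manip.move_l([t[0],t[1],204.7],vel=5); manip.dwell(.4); print(favg(25,.03)[0])
for e in (30,12,3): manip.command_gripper(0.0,e); manip.dwell(.2)
f=favg(25,.03)[0]; print("soft",f,manip.read_gripper_width(),manip.read_time_s())
```

```text
[ 0.56  1.17 -0.06  0.13 -0.15  0.02]
soft [ 0.4   0.6  -0.08  0.07 -0.13  0.02] 0.09279182112984756 42.4
```

Run:
```python
from h import *
np.set_printoptions(precision=2,suppress=True)
X,Y=ax(TH1)
for o in (0.13,0.2,0.45): manip.command_gripper(o,10)
print("F",favg(10,.02)[0][:3])
p=np.array(manip.read_tool_pos()); cal=eyes.get_calibration("scene")
def lid():
    im,d=eyes.grab_frame("scene"); P=cloud(cal,d); k,m=plane(P,SEAT,90,140); return im,m,round(k[2],2),k[:2]@X[:2],k[:2]@Y[:2]
for _ in range(8): print(manip.read_time_s(),lid()[1:]); manip.dwell(.05)
manip.move_l([p[0],p[1],300],vel=60)
b=SEAT+95*X+105*Y; print("button",b)
manip.movep([b[0],b[1],250],down(TH1)); manip.command_gripper(0.0,20)
for _ in range(4): print(manip.read_time_s(),lid()[1:]); manip.dwell(.1)
manip.movep([b[0]-30,b[1]-60,250],down(TH1)) if False else None
im=lid()[0]; look("w6",[("hold_top",28)])
cv2.imwrite("pics/k.png",np.hstack([cv2.resize(im[130:290,240:400],(400,400)),cv2.resize(cv2.imread("pics/w6.png"),(400,400))]))
```

```text
F [-0.06  0.18 -0.  ]
43.65 (280, np.float64(116.38), np.float64(0.0007825859656909411), np.float64(-0.0050368743996068235))
43.75 (285, np.float64(116.46), np.float64(0.0005364634591830784), np.float64(-0.002818234421390031))
43.85 (278, np.float64(116.37), np.float64(-0.0015874958305712938), np.float64(-0.005297454862065502))
43.95 (276, np.float64(116.35), np.float64(0.004122862003624306), np.float64(-0.0034249668065906187))
44.05 (283, np.float64(116.27), np.float64(0.0005537459133148255), np.float64(-0.010941701683997721))
44.15 (280, np.float64(116.37), np.float64(0.00424643692284662), np.float64(-0.008627436356050476))
44.25 (283, np.float64(116.48), np.float64(0.009823365550299668), np.float64(-0.008495610243227213))
44.35 (279, np.float64(116.28), np.float64(0.0008201487575216251), np.float64(-0.007317948759130782))
button [587.04 118.43 280.  ]
47.45 (283, np.float64(116.24), np.float64(0.0075866885329587165), np.float64(0.006110858633142762))
47.6 (278, np.float64(116.63), np.float64(-0.0039624908419326876), np.float64(-0.011625063497932998))
47.75 (272, np.float64(116.42), np.float64(0.010816001447047275), np.float64(0.001706183241411125))
47.9 (279, np.float64(116.38), np.float64(0.008285666444476952), np.float64(0.002294224089070217))
w6 [[0.98, -0.18, -0.05, 599.05], [-0.18, -0.95, -0.27, 186.77], [0.0, 0.27, -0.96, 371.63]]
hold_top 0.8 [320.5 179.4] plane [585.06 112.86  28.  ] depth [584.95 115.27  36.68]
```

View pics/k.png

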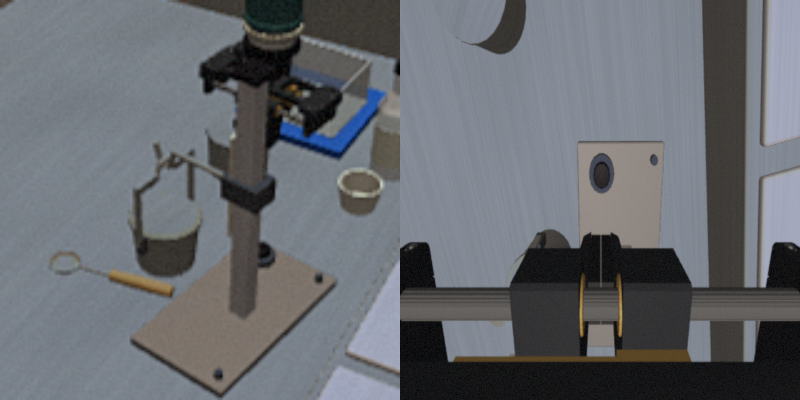

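The pail hangs level and still (lid height constant within noise) and the closed gripper is over the button. I find its top height and press.

Run:
```python
from h import *
np.set_printoptions(precision=2,suppress=True)
P=np.load("w6.npz")["P"].reshape(-1,3); r=np.hypot(*(P[:,:2]-[586.5,117]).T); Q=P[(r<25)&(P[:,2]>19)]
top=Q[Q[:,2]>np.percentile(Q[:,2],60)]; print(len(Q),np.percentile(Q[:,2],[10,50,90]),top.mean(0))
b=[586.3,116.8]; ta=manip.tips_ahead; F0=favg(20,.02)[0]; print(ta,F0)
manip.move_l([*b,45+ta],vel=100); print(manip.read_contact_force())
z=45+ta
zc=None
while z>12+ta:
    z-=1; manip.move_l([*b,z],vel=12); f=np.mean([manip.read_contact_force()[2] for _ in range(1)]+[favg(4,.01)[0][2]])
    if f-F0[2]>1.0: print(z-ta,round(f,2))
    if f-F0[2]>7: break
manip.dwell(.4); print("held",manip.read_tool_pos(),favg(5,.02)[0][:3],manip.read_time_s())
```

```text
9737 [ 36.36 305.3  326.67] [590.75 138.47 320.65]
25.0 [ 0.1  -0.11  0.19 -0.04 -0.06 -0.  ]
[-0.67 -0.17 -0.28]
36.0 1.47
35.0 2.27
34.0 2.6
33.0 2.82
32.0 4.01
31.0 4.32
30.0 7.02
29.0 12.4
held [586.55 116.87  55.31] [-2.95 -0.14 12.44] 55.5
```

The button met the fingers at ~36.5 mm and bottomed near 30.5 mm, which is the full 6 mm. I retract and check.

Run:
```python
from h import *
np.set_printoptions(precision=3,suppress=True)
X,Y=ax(TH1); p=manip.read_tool_pos()
manip.move_l([p[0],p[1],240],vel=90); cal=eyes.get_calibration("scene")
for _ in range(3):
    im,d=eyes.grab_frame("scene"); k,m=plane(cloud(cal,d),SEAT,90,140); print(m,k[2],k[:2]@X[:2],k[:2]@Y[:2]); manip.dwell(.2)
print(favg(5,.02)[0][:3],manip.read_time_s()); cv2.imwrite("pics/z.png",im)
ticket.finish_job()
```

```text
276 116.44107271950047 0.002250008138603343 -0.0035629072326799835
281 116.1986191823438 -0.0026372886385592456 0.008280922651606563
276 116.47810235115806 0.00753528033264131 -0.0018083991123987416
[-0.07   0.079 -0.202] 58.55
the job is handed in; nothing more can be done
```

View pics/z.png

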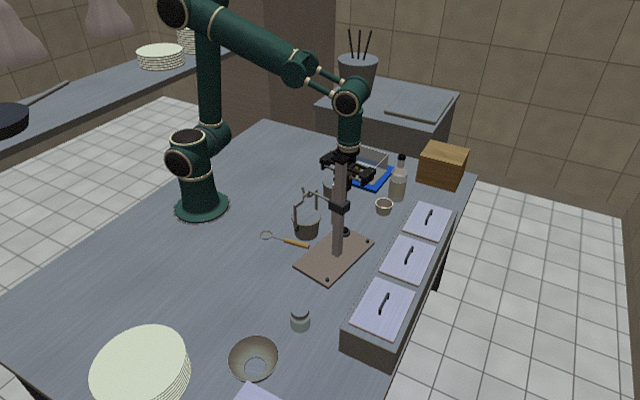

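The pail is hanging by its arch in the hook's groove, and I pressed the hold button once it was at rest. I handed the job in at about 59 s, inside the 72 s limit; no verdict is reported.

- **Carrying:** I gripped the pail by its +y shoulder. It sagged about 1.6° in the grip while being carried and came level again on the hook.
- **Lowering:** I lowered it about 70 mm with the hook until the wrist force read about 0 N. The pail weighs about 7 N. A sideways force of up to about 3 N appeared on the way down because my lateral aim was slightly off. I trimmed it to about 1 N or less, then eased the grip before letting go.
- **After release:** The lid height stayed within about 0.2 mm, which is the measurement noise, and the pail hung level. I saw no bobbing.
- **Hold button:** It went down about 6 mm to its stop; the force peaked at about 12 N before I retracted.
- **Last checks:** The pail was hanging free and still at the same height, and the gripper was clear with almost no force on it. The other objects look undisturbed in the final picture. I judged that by eye and did not measure them.

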